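Couple the hitch socket to the ball stand and latch it

TASK

Put the quick-coupler on the ball of the bench stand: lower its socket over the ball, press until it snaps fully home on the collar, then press its latch lever all the way down to lock it and let go. The stand's height is not known, so feel for the ball and press firmly but gently, never forcing coupler, lever or stand; leave the other things on the bench where they are.

Things in the scene. Friction and masses are not known exactly. Their poses are not given: they have to be found in the camera images.
- ball_stand: Fixed stand: dark base plate 90x90x12 mm, upright tube, in it a clamped post topped by a flat round collar 76 mm wide; on a 12 mm neck the centre of a 25 mm steel ball stands 20 mm above the collar's top face. Origin: plate's underside centre, on the bench; ball and post straight above it. The collar's top face lies 56 to 92 mm above the bench: it differs each time and is not reported.
- coupler_stem (a point): Loose aluminium coupler, 0.3 to 0.45 kg: cup 44 mm wide, 46 mm high, with a foot flange 72 mm wide and a bore of 28 mm open below; on it a square stem 24x24 mm, from 46 to 88 mm above the cup's lower rim, then a brass stud. Point: centre of the stem, 67 mm above the rim. z up. The lever points to its +x, so grip the stem's +y and -y faces. It starts upright on the bench.
- coupler_socket (a point): Centre of the coupler's lower rim, axes as the stem's. Sprung detents in the bore meet the ball with the rim 12 mm above the collar, need some 10 to 16 N (own weight included), give way about 4 mm above it and then pull down; home, the rim stands flat on the collar, on the stand's axis, at any yaw. A push of over 30 N is too much.
- seat_pin (a joint): Tell-tale pin of the coupler (m), lifted by the ball in the socket; its brass tab on the cup's side opposite the lever rises with it. 0 with no ball, about 0.005 when fully home, at most 0.008. Light spring, about 1 N.
- latch_lever (a joint): Lever hinged about the coupler's y axis 27 mm out on its +x side, 30 mm above the rim. 0 rad: open, pointing outward and 0.8 rad upward; 0.8: fully down, level. Stiff, stays where left; 3 N on its pad moves it, over 15 N tips the coupler. Down, its pawl reaches under the ball; it jams on the ball if the coupler is not home, and with the lever down the coupler does not go on.
- lever_pad (a point): Centre of the top face of the lever's pad (18 mm long, 22 wide, 6 thick), 34 mm out from the hinge. Fully down it lies 61 mm from the socket's axis, 37.5 mm above the coupler's rim. Over 30 N of the fingers on the lever is too much.
- tape_1: Bystander: roll of tape lying flat, 96 mm across, 25 mm high. Origin: centre of its underside.
- copper_gasket_pack: Bystander: stack of copper gasket rings, 49 mm across, 10 mm high. Origin: centre of its underside.
- screwdriver_small: Bystander: small screwdriver, 124 mm long (along its y), 18 mm thick. Origin: centre of its underside.
- cf_blank: Bystander: round steel blank flange 70 mm across, 13 mm high. Origin: centre of its underside.
Things that resemble listed ones, but are neither listed nor needed, are in the scene too. What is shaped like the part that bears coupler_stem but orange is not meant.

How it is judged (in metres and radians):
On the way, in this order (a step that is already met when the one before it is completed fails the run):
1. the coupler is fully home on the ball, its lever still open (value of joint seat_pin above 0.0035 m and horizontal distance between coupler_socket and ball_stand below 0.004 m and angle between coupler_socket's own z axis and vertical below 0.07 rad and height (world z) of coupler_socket above 0.045 m and value of joint latch_lever below 0.35 rad), for 0.2 s.
2. the latch lever is pressed down with the coupler home (value of joint seat_pin above 0.0035 m and horizontal distance between coupler_socket and ball_stand below 0.004 m and angle between coupler_socket's own z axis and vertical below 0.07 rad and height (world z) of coupler_socket above 0.045 m and value of joint latch_lever above 0.7 rad), for 0.2 s.
At the end, for the whole second after the job is handed in: The coupler stands upright (within 0.07 rad) and at rest on the stand's ball, its axis within 4 mm of the stand's, fully home (tell-tale pin lifted at least 3.5 of its 5 mm), the latch lever down (at least 0.70 of 0.80 rad) (all of step 2 and linear speed of coupler below 0.02 m/s); the robot touches nothing.
It fails at once if coupler and stand are forced together: more than 80 N summed over all their contacts, of which the sprung detents alone make about 45 N once it is home (contact force between coupler and ball_stand above 80 N).
It fails at once if the lever is forced with more than 30 N (contact force between the fingers and latch_lever above 30 N).
It fails at once if the stand is struck or pushed by the robot (contact force between the fingers and ball_stand above 15 N).
It fails at once if a bystander is shifted by more than 2 cm (distance of any of tape_1, copper_gasket_pack, screwdriver_small, cf_blank from where it was at the start of the episode above 0.02 m).
It also fails if it takes over 61 s, if anything falls off the work surface, if the arm or the gripper's body presses on something with over 40 N, if the wrist force passes 120 N, or if a joint passes its speed limit or range.

ROBOT

A 6-joint arm with a two-finger parallel gripper is mounted at the origin on a cart in front of the work surface, level with it; the furniture and walls round the work are solid. World frame = base frame: x ahead of the robot, y to its left, z up, the work surface at z = 0. Lengths are in m, angles in degrees, forces in N, time in s.
With the tool pointing down it reaches from about 0.15 to 0.775 m from the base axis. Payload 6.1 kg.
Tool frame: the origin (TCP) lies midway between the tips of the shut fingers; the grasp point (between the pads) lies 19 mm behind it; z points along the fingers, y is the direction in which the jaws open and shut (so a half turn about z gives the same grasp; the last joint's range is limited). The gripper opens to 85 mm and grips with 20 to 120 N. Pads are 22 mm wide; open, the fingers measure 114 mm over their backs; the gripper's body (76 mm by 85 mm) begins 54 mm behind the grasp point. The pads swing forward as they close: fully open they stand 13 mm farther back than shut.
Start: joints at [68.354, 7.208, -2.269, 80.523, 0, 90], TCP at [0.194, 0.488, 0.231] pointing down, gripper open.
Joint ranges: [-155.77, 155.77], [-54.66, 111.73], [-72.52, 77.12], [-102.08, 115.82], [-83.92, 84.16], [-180, 180]. Speed limits (degrees/s): [136.94, 136.94, 172.46, 180, 180, 180].

INTERFACE

Orientations are given as a 3x3 rotation matrix whose columns are the frame's x, y, z axes.
In Python, from bench import sensors, eyes, order gives the robot as it stands. The module is installed in compiled form; this text tells all that it offers.
- The arm moves only by the tool move_arm, never from a script. Its arguments are lists of equal length, an entry for each row: "travel": the shift along the tool's x, y, z in cm, a list of three; "roll": the turn about the tool's z in degrees; "jaw": the gripper command: -1 is fully open, 1 is shut, values between are in proportion. A call has 1 to 5 rows; each row is the pose to reach, as a shift and turn from the pose commanded when the call began, along the tool's axes at that moment; what a row does not reach only later rows make up. A row lasts 1/10 s, in which the tool goes at most 50 mm and 8.59 degrees, less where a joint would pass 70% of its speed; a pose out of reach is approached as far as the arm can. A call with a gripper value outside its range is refused whole. The fingers move at their own pace and stop on an object; "force" is the grip in N (left out, the last holds). Time passes only in rows, so rows that repeat a pose let the fingers close. It gives the time, the measured TCP pose, the force and the opening at its end, in the units of the state.
- sensors.get_obs(): the state, without advancing time (a new reading comes with each control period).
- eyes.snapshot(name): name is "scene" or "side" or "wrist"; returns the picture (384x512x3 uint8, red, green, blue); there is no depth.
- eyes.camera_model(name): a dict with "fx", "fy", "cx", "cy" (pixels), "rvec" (rotation vector, rad) and "tvec" (3), from world to camera coordinates, as OpenCV has them; the wrist camera has in their place "hand_eye" (4x4, takes a point from camera to tool coordinates, whose origin is the TCP and whose axes are the flange's). Camera axes: x right, y down, z forward; pixel columns grow to the right and rows downward; lengths in m; the calibration is good to about 2 mm. A picture is of the moment at which its call begins: read the wrist's pose just before it. camera_model takes no time and is no camera call.
- order.finish_job(): hands the job in, once; it reports no verdict.
The state is a dict: "time": time; "joints": joint angles; "qd": joint speeds; "joint_torque": joint torques, N m; "eef_pos": TCP position; "eef_rot": TCP orientation; "contact_force": force on the tool from outside, world axes, zero at the start; "ft_torque": the same for the moment, N m; "opening": finger opening in m.
Only numpy, scipy, OpenCV 4.12 (cv2) and the standard library are available. Lean on these libraries where they do the work, as an engineer would, in place of code of your own. Each camera call takes 0.05 s, during which the arm holds its last target.

## Working session

There is one attempt and no reset: what is moved stays moved. The work goes in short steps, Python scripts to look and compute and a tool call to move; the robot and the scene stay as the last step left them, time stands still between calls to the robot, and variables do not carry over. Pictures are saved under pics/ and viewed, and the job is handed in when it is done.

Besides the shell and the picture viewer there is one more tool, called after "Emit:" as name(argument=value, ...), one argument or row to a line, values as JSON. move_arm: Moves the arm, as the interface text tells. Its arguments: {"type":"object","properties":{"travel":{"type":"array","items":{"type":"array","items":{"type":"number"}}},"roll":{"type":"array","items":{"type":"number"}},"jaw":{"type":"array","items":{"type":"number"}},"force":{"type":"number"}},"required":["travel","roll","jaw"]}

```bash
mkdir -p pics; python3 - <<'E'
from bench import sensors, eyes, order
import cv2
print(sensors.get_obs())
for n in ["scene","side","wrist"]:
    print(n,eyes.camera_model(n))
    cv2.imwrite(f"pics/{n}0.png",eyes.snapshot(n)[:,:,::-1])
E
```

```text
{'time': 0.0, 'joints': array([ 6.83543681e+01,  7.24154283e+00, -2.32694363e+00,  8.05248452e+01,
       -3.93642693e-04,  8.99984294e+01]), 'qd': array([ 0.05208808,  0.02620829, -0.11476369,  0.07790986,  0.00543662,
        0.01894633]), 'joint_torque': array([ 1.92974789e-03, -4.35912037e+01,  3.52925456e+01,  1.70429883e-02,
        4.66334870e-05, -1.41623298e-05]), 'eef_pos': array([0.19350105, 0.48758743, 0.23052168]), 'eef_rot': array([[-9.29493122e-01,  3.68838965e-01, -5.94474689e-04],
       [ 3.68839444e-01,  9.29491885e-01, -1.51661063e-03],
       [-6.82569827e-06, -1.62894487e-03, -9.99998673e-01]]), 'contact_force': array([ 0.38778831,  1.06062949, -0.40274393]), 'ft_torque': array([ 0.01527108,  0.00046494, -0.02160615]), 'opening': 0.08541266976055675}
scene {'fx': 396.5881296335848, 'fy': 396.5881296335848, 'cx': 257.50238142050125, 'cy': 194.8895197113572, 'rvec': array([ 1.96475602, -0.782028  ,  0.48414158]), 'tvec': array([-0.42363205,  0.21856154,  0.79744679])}
side {'fx': 393.81870114965295, 'fy': 393.81870114965295, 'cx': 258.05426499907696, 'cy': 192.24246413539964, 'rvec': array([ 0.38788091, -2.70539372,  1.3007281 ]), 'tvec': array([0.44726698, 0.19468706, 0.85035967])}
wrist {'fx': 309.9192530419879, 'fy': 309.9192530419879, 'cx': 256.84700678568356, 'cy': 194.90225490947535, 'hand_eye': array([[-1.10920426e-03, -9.55073337e-01, -2.96367492e-01,
         7.65773251e-02],
       [ 9.99999381e-01, -1.03350158e-03, -4.12102450e-04,
         7.77429464e-04],
       [ 8.72917925e-05, -2.96367766e-01,  9.55073892e-01,
        -1.41760877e-01],
       [ 0.00000000e+00,  0.00000000e+00,  0.00000000e+00,
         1.00000000e+00]])}
```

View pics/scene0.png

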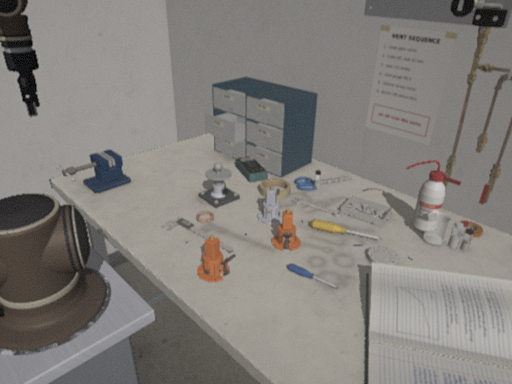

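View pics/side0.png

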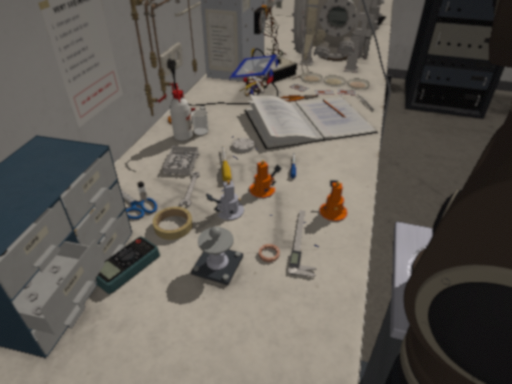

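View pics/wrist0.png

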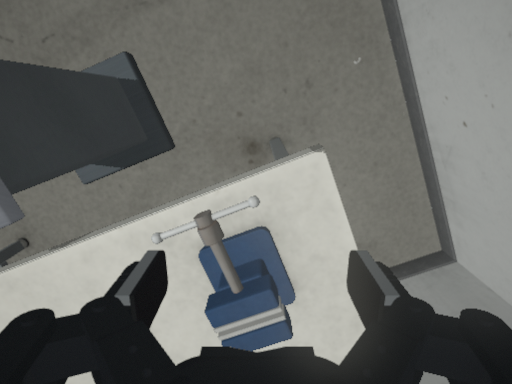

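The only aluminium-coloured candidate is the one at scene (270,205) / side (229,200). The orange decoys are at scene (212,258) and (287,232). The stand is at scene (218,185) / side (216,257). I'll check this with close crops.

```bash
python3 - <<'E'
import cv2, numpy as np
a=cv2.imread("pics/scene0.png")[150:240,185:310]; b=cv2.imread("pics/side0.png")[170:295,180:280]
cv2.imwrite("pics/c0.png",cv2.resize(a,None,fx=6.4,fy=6.4,interpolation=cv2.INTER_CUBIC))
cv2.imwrite("pics/c1.png",cv2.resize(b,None,fx=4.8,fy=4.8,interpolation=cv2.INTER_CUBIC))
E
```

```text
(no output)
```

View pics/c0.png

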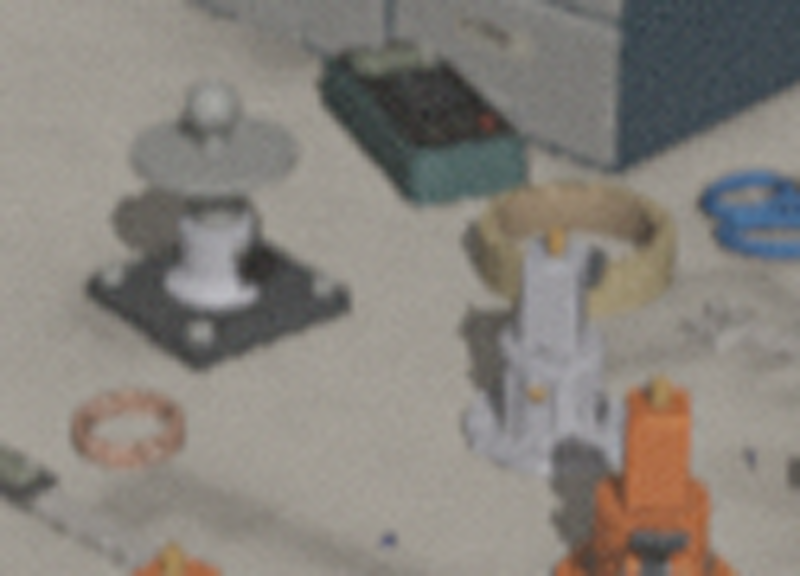

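View pics/c1.png

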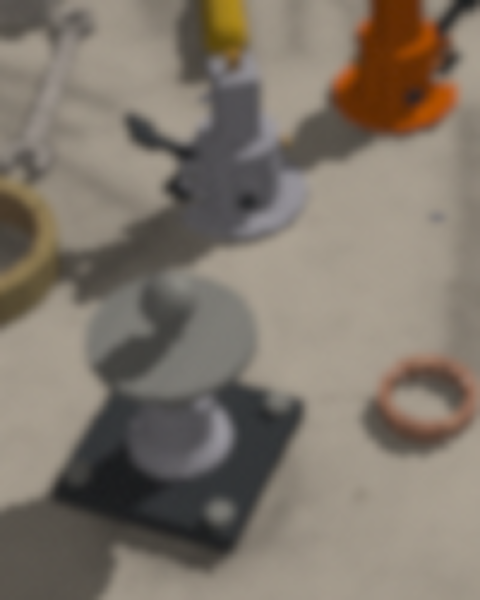

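```bash
cat > h.py <<'E'
import numpy as np, cv2
from bench import sensors, eyes, order
def PM(n):
    m=eyes.camera_model(n); K=np.array([[m['fx'],0,m['cx']],[0,m['fy'],m['cy']],[0,0,1]])
    R=cv2.Rodrigues(m['rvec'])[0]; return K,R,m['tvec']
def tri(ps,pd):
    K,R,t=PM('scene');K2,R2,t2=PM('side')
    X=cv2.triangulatePoints(K@np.c_[R,t],K2@np.c_[R2,t2],np.array(ps,float).reshape(2,1),np.array(pd,float).reshape(2,1))[:,0]
    X=X[:3]/X[3]; return X,proj('scene',X)-ps,proj('side',X)-pd
def proj(n,X):
    K,R,t=PM(n);return cv2.projectPoints(np.atleast_2d(np.array(X,float)),cv2.Rodrigues(R)[0],t,K,None)[0].reshape(-1,2).squeeze()
def wcam(o=None):
    o=o or sensors.get_obs(); m=eyes.camera_model('wrist'); T=np.eye(4);T[:3,:3]=o['eef_rot'];T[:3,3]=o['eef_pos']
    C=T@m['hand_eye']; K=np.array([[m['fx'],0,m['cx']],[0,m['fy'],m['cy']],[0,0,1]]); return K,C
def wray(o,px,z):
    K,C=wcam(o); d=C[:3,:3]@np.linalg.inv(K)@np.array([px[0],px[1],1.]); return C[:3,3]+d*(z-C[2,3])/d[2]
def wproj(o,X):
    K,C=wcam(o); p=np.linalg.inv(C)@np.r_[X,1]; p=K@p[:3]; return p[:2]/p[2]
def ray(n,px,z):
    K,R,t=PM(n); c=-R.T@t; d=R.T@np.linalg.inv(K)@np.array([px[0],px[1],1.]); return c+d*(z-c[2])/d[2]
E
python3 - <<'E'
from h import *
np.set_printoptions(precision=4,suppress=True)
A=lambda x,y:np.array([185+x/6.4,150+y/6.4]); B=lambda x,y:np.array([180+x/4.8,170+y/4.8])
print('ball',tri(A(213,103),B(167,297)))
print('collar',tri(A(215,152),B(172,337)))
print('stud',tri(A(557,240),B(232,68)))
print('lever tip',tri(A(597,268),B(140,128)))
print('tab',tri(A(537,393),B(288,142)))
print('plate corners scene', [ray('scene',A(*p),0.012) for p in [(90,285),(200,362),(348,297)]])
print('plate corners side', [ray('side',B(*p),0.012) for p in [(55,490),(228,540),(300,402)]])
print('gasket',ray('scene',A(128,428),0.005), ray('side',B(430,397),.005))
print('tape',ray('scene',A(575,245),0.0125))
E
```

```text
ball (array([0.5304, 0.1046, 0.103 ]), array([-0.192,  0.169]), array([-0.237, -0.268]))
collar (array([0.53  , 0.1043, 0.0786]), array([-0.2877,  0.2453]), array([-0.3532, -0.3879]))
stud (array([ 0.5658, -0.0749,  0.0903]), array([-0.6786,  0.6842]), array([-0.6448, -0.8354]))
lever tip (array([ 0.6117, -0.057 ,  0.0533]), array([-0.5349,  0.544 ]), array([-0.5251, -0.685 ]))
tab (array([ 0.5415, -0.0903,  0.0335]), array([-0.5078,  0.4646]), array([-0.4696, -0.5523]))
plate corners scene [array([0.4847, 0.1418, 0.012 ]), array([0.4785, 0.0531, 0.012 ]), array([0.5657, 0.0531, 0.012 ])]
plate corners side [array([0.5723, 0.1499, 0.012 ]), array([0.4882, 0.1543, 0.012 ]), array([0.4828, 0.0681, 0.012 ])]
gasket [0.4284 0.0401 0.005 ] [0.4261 0.0413 0.005 ]
tape [0.6799 0.0174 0.0125]
```

Emit:
move_arm(
  travel=[
    [-3.7,-2.6,0],
    [-7.4,-5.1,0],
    [-11.1,-7.7,0],
    [-14.8,-10.3,0],
    [-18.5,-12.9,0],
  ],
  roll=[0,0,0,0,0],
  jaw=[-1,-1,-1,-1,-1],
)

```text
time: 0.65
eef_pos: [0.3185, 0.2982, 0.2311]
eef_rot: [[-0.93, 0.368, -0.0], [0.368, 0.93, -0.0], [-0.0, -0.0, -1.0]]
contact_force: [0.3, -0.1, 0.1]
opening: 0.0856
```

Emit:
move_arm(
  travel=[
    [-3.7,-2.6,0],
    [-7.4,-5.1,0],
    [-11.1,-7.7,0],
    [-14.8,-10.3,0],
    [-18.5,-12.9,0],
  ],
  roll=[0,0,0,0,0],
  jaw=[-1,-1,-1,-1,-1],
)

```text
time: 1.15
eef_pos: [0.443, 0.1099, 0.2313]
eef_rot: [[-0.929, 0.369, 0.0], [0.369, 0.929, 0.0], [-0.0, 0.0, -1.0]]
contact_force: [0.2, 0.4, 1.0]
opening: 0.0857
```

Emit:
move_arm(
  travel=[
    [-3.7,-2.6,0],
    [-7.4,-5.1,0],
    [-11.1,-7.7,0],
    [-14.8,-10.3,0],
    [-18.4,-12.8,0],
  ],
  roll=[-8,-16,-24,-32,-40],
  jaw=[-1,-1,-1,-1,-1],
)

```text
time: 1.65
eef_pos: [0.5669, -0.0772, 0.231]
eef_rot: [[-0.947, -0.32, -0.0], [-0.32, 0.947, 0.0], [0.0, 0.0, -1.0]]
contact_force: [0.8, 1.2, 0.4]
opening: 0.0852
```

Emit:
move_arm(
  travel=[
    [0,0,0],
    [0,0,0],
    [0,0,0],
  ],
  roll=[-6.6,-6.6,-6.6],
  jaw=[-1,-1,-1],
)

```text
time: 1.95
eef_pos: [0.5658, -0.075, 0.231]
eef_rot: [[-0.908, -0.419, -0.001], [-0.419, 0.908, 0.0], [0.001, 0.001, -1.0]]
contact_force: [0.4, -0.6, 0.3]
opening: 0.0853
```

```bash
python3 - <<'E'
from h import *
o=sensors.get_obs(); print(o)
cv2.imwrite("pics/w1.png",eyes.snapshot('wrist')[:,:,::-1])
E
```

```text
{'time': 1.95, 'joints': array([-7.55252091e+00,  1.22828984e+01,  3.76279614e+00,  8.15307962e+01,
        6.74661637e-03, -3.23519394e+01]), 'qd': array([ 0.8266616 , -0.77273892, -0.24923661, -0.07596351, -0.01758707,
       -0.32396104]), 'joint_torque': array([-7.25363977e-01, -4.84786570e+01,  3.53452313e+01, -5.83792222e-02,
       -2.49776070e-02, -6.58752071e-02]), 'eef_pos': array([ 0.56584966, -0.07498817,  0.23098775]), 'eef_rot': array([[-9.07781460e-01, -4.19442573e-01, -8.65162512e-04],
       [-4.19442902e-01,  9.07781690e-01,  2.33488830e-04],
       [ 6.87443532e-04,  5.74843106e-04, -9.99999598e-01]]), 'contact_force': array([ 0.43598222, -0.61088086,  0.27133724]), 'ft_torque': array([ 0.04328908, -0.01110801, -0.01506884]), 'opening': 0.085339706369578}
```

View pics/w1.png

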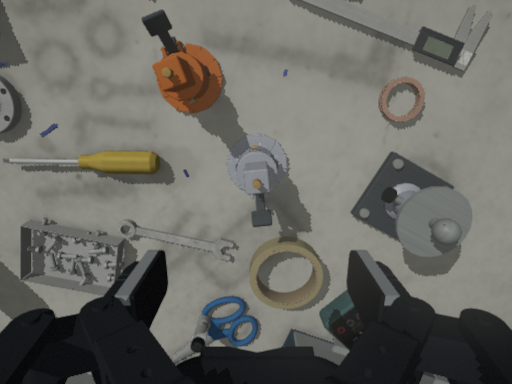

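```bash
python3 - <<'E'
import cv2
a=cv2.imread("pics/w1.png")[125:235,205:315]
cv2.imwrite("pics/w1c.png",cv2.resize(a,None,fx=5,fy=5,interpolation=cv2.INTER_CUBIC))
a=cv2.imread("pics/w1.png")[140:270,340:490]
cv2.imwrite("pics/w1d.png",cv2.resize(a,None,fx=4,fy=4,interpolation=cv2.INTER_CUBIC))
E
```

```text
(no output)
```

View pics/w1c.png

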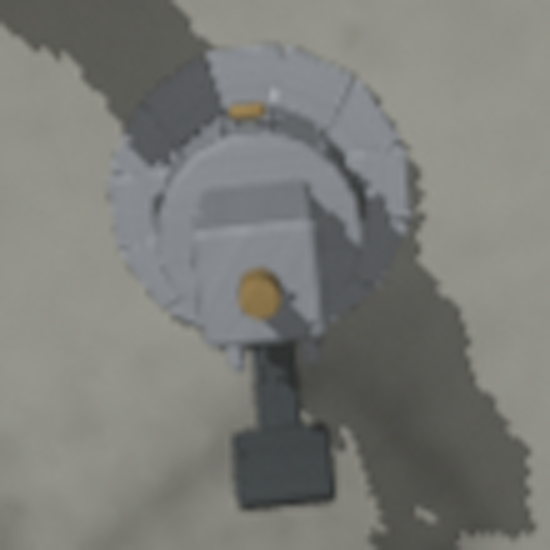

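View pics/w1d.png

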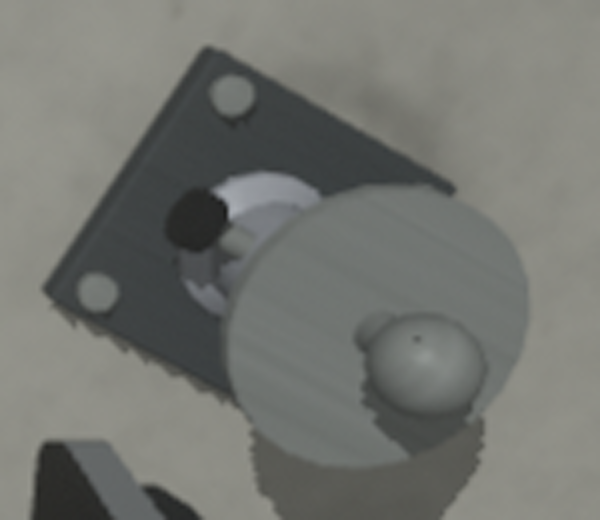

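```bash
python3 - <<'E'
from h import *
np.set_printoptions(precision=4,suppress=True)
o=sensors.get_obs()
A=lambda x,y:(205+x/5,125+y/5); B=lambda x,y:(340+x/4,140+y/4)
c=np.array([wray(o,A(*p),0.088) for p in [(193,235),(317,220),(324,338),(200,345)]])
print(c, c.mean(0), [np.linalg.norm(c[i]-c[i-1]) for i in range(4)])
for a,b in [(0,1),(3,2),(0,3),(1,2)]:
    d=c[b]-c[a]; print(np.degrees(np.arctan2(d[1],d[0])))
print('flange',wray(o,A(262,190),0.005),[wray(o,A(*p),0.005) for p in [(110,200),(412,200),(275,43)]])
print('tab',wray(o,A(247,110),0.033),'pad',wray(o,A(285,468),0.055))
for z in (.095,.1,.105): print('ball',z,wray(o,B(428,363),z), (wray(o,B(370,363),z)-wray(o,B(487,363),z)))
for z in (.075,.08,.085): print('collar',z,wray(o,B(379,326),z),np.linalg.norm(wray(o,B(228,335),z)-wray(o,B(530,310),z)))
print('side ball', ray('side',(214.8,231.9),.1), ray('scene',(218.3,166.1),.1))
print('plate corners',[wray(o,B(*p),.012) for p in [(210,48),(455,188),(45,290)]])
E
```

```text
[[ 0.5616 -0.0891  0.088 ]
 [ 0.5492 -0.0691  0.088 ]
 [ 0.5695 -0.058   0.088 ]
 [ 0.5808 -0.079   0.088 ]] [ 0.5653 -0.0738  0.088 ] [np.float64(0.021692441459613212), np.float64(0.023492765433211285), np.float64(0.023198265950762194), np.float64(0.023885397744595516)]
121.82874043850853
118.15452118774851
27.62652255488816
28.74981181234342
flange [ 0.5634 -0.0737  0.005 ] [array([ 0.581, -0.106,  0.005]), array([ 0.5504, -0.0398,  0.005 ]), array([ 0.5304, -0.0856,  0.005 ])]
tab [ 0.5435 -0.0866  0.033 ] pad [ 0.6085 -0.0474  0.055 ]
ball 0.095 [0.5304 0.1145 0.095 ] [ 0.012  -0.0259  0.    ]
ball 0.1 [0.5298 0.1105 0.1   ] [ 0.0117 -0.0254  0.    ]
ball 0.105 [0.5292 0.1066 0.105 ] [ 0.0115 -0.025   0.    ]
collar 0.075 [0.5295 0.1127 0.075 ] 0.07724916709876632
collar 0.08 [0.5289 0.109  0.08  ] 0.07595327123537272
collar 0.085 [0.5284 0.1054 0.085 ] 0.07465737537197917
side ball [0.5309 0.1024 0.1   ] [0.5356 0.1102 0.1   ]
plate corners [array([0.484 , 0.0637, 0.012 ]), array([0.4892, 0.154 , 0.012 ]), array([0.5699, 0.0577, 0.012 ])]
```

Emit:
move_arm(
  travel=[
    [0.05,0.15,3],
    [0.05,0.15,7],
    [0.05,0.15,11],
    [0.05,0.15,11],
    [0.05,0.15,11],
  ],
  roll=[-4.2,-4.2,-4.2,-4.2,-4.2],
  jaw=[-1,-1,-1,-1,-1],
)

```text
time: 2.5
eef_pos: [0.5646, -0.0732, 0.1221]
eef_rot: [[-0.873, -0.487, -0.001], [-0.487, 0.873, 0.0], [0.001, 0.0, -1.0]]
contact_force: [0.0, -0.4, 0.0]
opening: 0.0854
```

```bash
python3 - <<'E'
from h import *
np.set_printoptions(precision=4,suppress=True)
o=sensors.get_obs(); print(o['eef_pos'],o['eef_rot'])
im=eyes.snapshot('wrist')[:,:,::-1]; im=np.ascontiguousarray(im)
c=np.array([.5648,-.0738]); th=np.radians(29); ux=np.array([np.cos(th),np.sin(th)]);uy=np.array([-ux[1],ux[0]])
for a,b in [(-1,-1),(-1,1),(1,1),(1,-1)]:
    p=wproj(o,np.r_[c+.012*a*ux+.012*b*uy,.088]); cv2.circle(im,(int(round(p[0])),int(round(p[1]))),2,(0,0,255),-1)
cv2.imwrite("pics/w2.png",im)
E
```

```text
[ 0.5646 -0.0732  0.1221] [[-0.8732 -0.4874 -0.0007]
 [-0.4874  0.8732  0.0001]
 [ 0.0006  0.0005 -1.    ]]
```

View pics/w2.png

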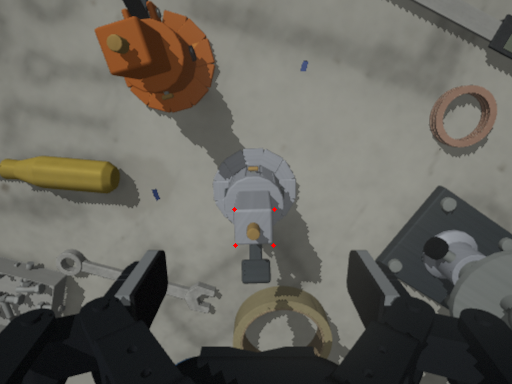

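Emit:
move_arm(
  travel=[
    [0,0,3],
    [0,0,5.5],
    [0,0,7.1],
    [0,0,7.1],
  ],
  roll=[0,0,0,0],
  jaw=[-1,-1,-1,-1],
)

```text
time: 2.95
eef_pos: [0.5654, -0.0739, 0.0509]
eef_rot: [[-0.873, -0.487, 0.0], [-0.487, 0.873, -0.0], [-0.0, -0.0, -1.0]]
contact_force: [-0.2, 0.1, 1.0]
opening: 0.0855
```

Emit:
move_arm(
  travel=[
    [0,0,0],
    [0,0,0],
    [0,0,0],
    [0,0,0],
    [0,0,0],
  ],
  roll=[0,0,0,0,0],
  jaw=[1,1,1,1,1],
  force=50,
)

```text
time: 3.45
eef_pos: [0.5658, -0.0742, 0.0513]
eef_rot: [[-0.873, -0.487, 0.002], [-0.487, 0.873, -0.0], [-0.001, -0.001, -1.0]]
contact_force: [0.7, -1.2, 5.2]
opening: 0.0233
```

Emit:
move_arm(
  travel=[
    [0,0,0],
    [0,0,0],
    [0,0,0],
    [0,0,0],
    [0,0,0],
  ],
  roll=[0,0,0,0,0],
  jaw=[1,1,1,1,1],
)

```text
time: 3.95
eef_pos: [0.5658, -0.0742, 0.0513]
eef_rot: [[-0.873, -0.487, 0.002], [-0.487, 0.873, -0.0], [-0.001, -0.001, -1.0]]
contact_force: [0.2, -0.6, 6.0]
opening: 0.0233
```

```bash
python3 - <<'E'
from h import *
o=sensors.get_obs(); print(o['eef_pos'],o['opening'],o['contact_force'],o['ft_torque'])
cv2.imwrite("pics/w3.png",eyes.snapshot('wrist')[:,:,::-1])
E
```

```text
[ 0.56576859 -0.07420745  0.05126381] 0.023277976014175677 [ 0.18012352 -0.63208671  6.00867821] [ 0.05898606  0.05761145 -0.00785911]
```

View pics/w3.png

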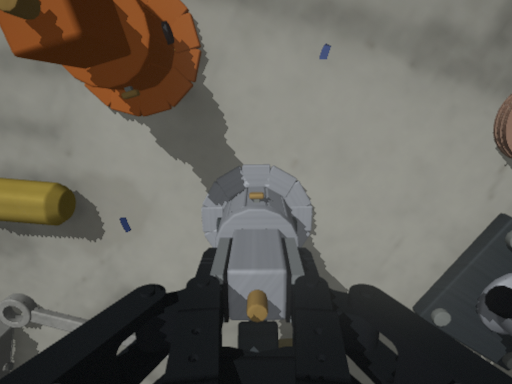

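```bash
python3 - <<'E'
import cv2
a=cv2.imread("pics/w3.png")[155:355,190:325]
cv2.imwrite("pics/w3c.png",cv2.resize(a,None,fx=4,fy=3,interpolation=cv2.INTER_CUBIC) if 0 else cv2.resize(a,None,fx=3,fy=3,interpolation=cv2.INTER_CUBIC))
E
```

```text
(no output)
```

View pics/w3c.png

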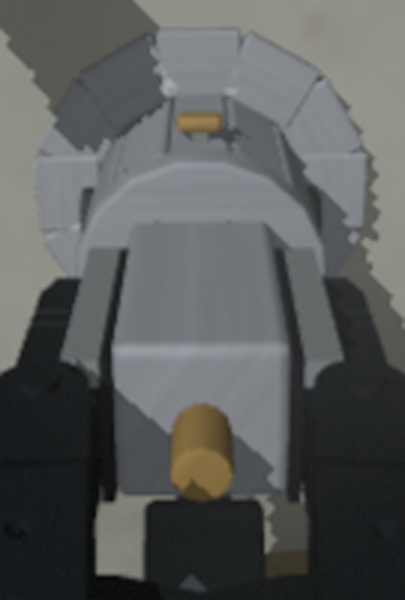

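```bash
python3 - <<'E'
from h import *
np.set_printoptions(precision=4,suppress=True)
o=sensors.get_obs(); R=o['eef_rot'];p0=o['eef_pos']
A=lambda x,y:(190+x/3,155+y/3)
for n,p,z in [('far',(113,346),.088),('far',(290,346),.088),('near',(115,491),.088),('near',(288,491),.088),('base',(128,223),.046),('base',(272,223),.046),('cuptopfar',(201,165),.046),('flangeTop L',(37,160),.003),('R',(367,160),.003),('far',(200,29),.005),('tab',(200,122),.033)]:
    print(n,R.T@(wray(o,A(*p),z)-p0))
E
```

```text
far [ 0.0128 -0.0102 -0.0367]
far [ 0.0128  0.0124 -0.0368]
near [-0.0094 -0.0106 -0.0367]
near [-0.0094  0.0128 -0.0367]
base [ 0.0115 -0.0114  0.0053]
base [0.0115 0.0133 0.0052]
cuptopfar [0.0221 0.0011 0.0052]
flangeTop L [ 0.0076 -0.0344  0.0483]
R [0.0075 0.0372 0.0482]
far [0.0369 0.001  0.0462]
tab [0.0256 0.0009 0.0182]
```

```bash
python3 - <<'E'
from h import *
np.set_printoptions(precision=4,suppress=True)
for n in('scene','side'):
    K,R,t=PM(n); print(n,-R.T@t)
A=lambda x,y:np.array([185+x/6.4,150+y/6.4])
print('mm',ray('scene',A(420,200),0),ray('scene',A(525,180),0),ray('scene',A(320,85),.03))
print('cab',ray('scene',A(615,170),0), ray('scene',(210,150),0))
print('cab side',ray('side',(130,232),0),ray('side',(45,350),0))
print(tri((278,171),(131,234)))
E
```

```text
scene [-0.1136 -0.7119  0.586 ]
side [0.2841 0.6461 0.6803]
mm [0.6738 0.1195 0.    ] [0.7294 0.0999 0.    ] [0.685  0.2088 0.03  ]
cab [0.7725 0.0767 0.    ] [0.7372 0.4129 0.    ]
cab side [0.7719 0.0681 0.    ] [0.761  0.3855 0.    ]
(array([0.7592, 0.0841, 0.0179]), array([-1.0479,  1.1445]), array([-1.2649, -1.779 ]))
```

Emit:
move_arm(
  travel=[
    [0,0,-1],
    [0,0,-3],
    [0,0,-6],
    [0,0,-10],
    [0,0,-14],
  ],
  roll=[0,0,0,0,0],
  jaw=[1,1,1,1,1],
)

```text
time: 4.5
eef_pos: [0.564, -0.0738, 0.1909]
eef_rot: [[-0.873, -0.487, -0.003], [-0.487, 0.873, 0.0], [0.002, 0.002, -1.0]]
contact_force: [0.1, -0.3, -4.2]
opening: 0.0237
```

Emit:
move_arm(
  travel=[
    [0,0,0],
    [0,0,0],
  ],
  roll=[0,0],
  jaw=[1,1],
)

```text
time: 4.7
eef_pos: [0.5652, -0.074, 0.1907]
eef_rot: [[-0.873, -0.487, 0.001], [-0.487, 0.873, -0.0], [-0.001, -0.0, -1.0]]
contact_force: [-0.3, 0.3, -4.2]
opening: 0.0233
```

Emit:
move_arm(
  travel=[
    [-2.6,3.5,0],
    [-5.2,6.9,0],
    [-7.9,10.4,0],
    [-10.5,13.9,0],
    [-13.1,17.3,0],
  ],
  roll=[0,0,0,0,0],
  jaw=[1,1,1,1,1],
)

```text
time: 5.2
eef_pos: [0.5939, 0.1423, 0.1875]
eef_rot: [[-0.873, -0.487, -0.005], [-0.487, 0.873, -0.001], [0.005, 0.001, -1.0]]
contact_force: [0.8, 0.1, -3.3]
opening: 0.0235
```

Emit:
move_arm(
  travel=[
    [0,0,0],
    [0,0,0],
    [0,0,0],
  ],
  roll=[0,0,0],
  jaw=[1,1,1],
)

```text
time: 5.5
eef_pos: [0.5943, 0.14, 0.1886]
eef_rot: [[-0.874, -0.487, -0.003], [-0.487, 0.874, -0.001], [0.003, 0.0, -1.0]]
contact_force: [-0.5, -0.4, -3.7]
opening: 0.0235
```

```bash
python3 - <<'E'
from h import *
o=sensors.get_obs(); print(repr(o['eef_pos']),repr(o['eef_rot']),o['contact_force'])
im=eyes.snapshot('wrist')[:,:,::-1]
cv2.imwrite("pics/w4.png",im)
cv2.imwrite("pics/w4c.png",cv2.resize(im[20:220,160:360],None,fx=3,fy=3,interpolation=cv2.INTER_CUBIC))
E
```

```text
array([0.59434936, 0.1400462 , 0.18864176]) array([[-8.73513913e-01, -4.86789867e-01, -3.01140419e-03],
       [-4.86788781e-01,  8.73518974e-01, -1.13327179e-03],
       [ 3.18218392e-03,  4.75989097e-04, -9.99994824e-01]]) [-0.45899954 -0.43184943 -3.72945432]
```

View pics/w4.png

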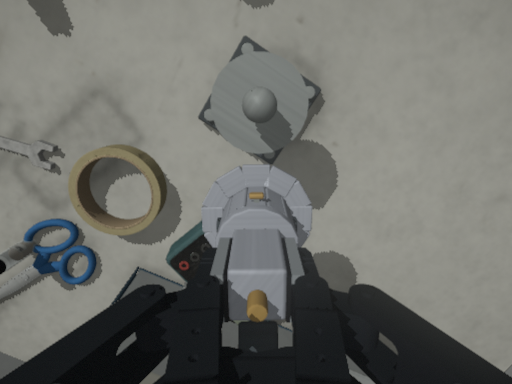

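View pics/w4c.png

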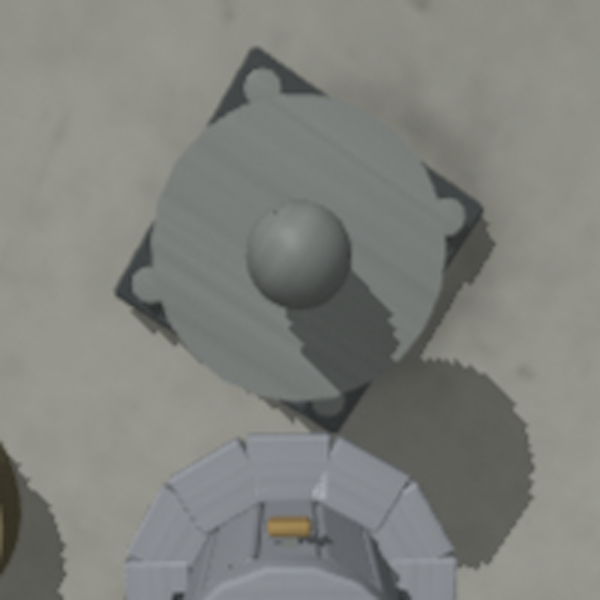

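```bash
python3 - <<'E'
from h import *
np.set_printoptions(precision=4,suppress=True)
o=dict(eef_pos=np.array([0.59434936, 0.1400462 , 0.18864176]),eef_rot=np.array([[-8.73513913e-01, -4.86789867e-01, -3.01140419e-03],
       [-4.86788781e-01,  8.73518974e-01, -1.13327179e-03],
       [ 3.18218392e-03,  4.75989097e-04, -9.99994824e-01]]))
K,C=wcam(o);print('cam',C[:3,3])
A=lambda x,y:(160+x/3,20+y/3)
for z in(.095,.1,.105):
    print(z,wray(o,A(299,254),z),np.linalg.norm(wray(o,A(247,254),z)-wray(o,A(351,254),z)))
for z in(.075,.08,.085): print(z,wray(o,A(299,247.5),z),np.linalg.norm(wray(o,A(152,250),z)-wray(o,A(446,250),z)))
c=[wray(o,A(*p),.012) for p in [(257,47),(482,210),(335,432),(117,292)]]
print(np.mean(c,0),[np.linalg.norm(c[i]-c[i-1]) for i in range(4)])
f=[R for R in (o['eef_rot'].T@(wray(o,A(290,434),.1885-.047)-o['eef_pos']),)];print(f)
# ball seen in two wrist views -> height
E
```

```text
cam [0.5281 0.1042 0.3306]
0.095 [0.53   0.1079 0.095 ] 0.025310634625144532
0.1 [0.53   0.1078 0.1   ] 0.024773578474791808
0.105 [0.5299 0.1078 0.105 ] 0.024236522324439198
0.075 [0.5287 0.1074 0.075 ] 0.07753005291354798
0.08 [0.5287 0.1074 0.08  ] 0.07601367557933876
0.085 [0.5287 0.1073 0.085 ] 0.07449729824512955
[0.5301 0.1084 0.012 ] [np.float64(0.0876080560703411), np.float64(0.08691660546893348), np.float64(0.08682741654153105), np.float64(0.08718665394593057)]
[array([0.0367, 0.001 , 0.0473])]
```

Emit:
move_arm(
  travel=[
    [2,0.2,0],
    [4.5,0.2,0],
    [6.5,0.2,0],
    [7.15,0.2,0],
    [7.15,0.2,0],
  ],
  roll=[0,0,0,0,0],
  jaw=[1,1,1,1,1],
)

```text
time: 6.05
eef_pos: [0.5313, 0.1065, 0.1907]
eef_rot: [[-0.874, -0.485, 0.001], [-0.485, 0.874, 0.0], [-0.001, -0.0, -1.0]]
contact_force: [0.1, -0.1, -3.3]
opening: 0.0236
```

Emit:
move_arm(
  travel=[
    [0,0,0],
    [0,0,0],
    [0,0,0],
  ],
  roll=[0,0,0],
  jaw=[1,1,1],
)

```text
time: 6.35
eef_pos: [0.5324, 0.108, 0.19]
eef_rot: [[-0.873, -0.487, -0.0], [-0.487, 0.873, 0.0], [0.0, 0.0, -1.0]]
contact_force: [0.1, 0.8, -3.1]
opening: 0.0233
```

```bash
python3 - <<'E'
from h import *
np.set_printoptions(precision=5,suppress=True)
o=sensors.get_obs(); print(o['eef_pos'],o['eef_rot'],o['contact_force'],o['ft_torque'],o['qd'])
for n,(x,y,w,h) in dict(scene=(170,100,100,110),side=(165,170,110,120)).items():
    im=eyes.snapshot(n)[:,:,::-1]
    cv2.imwrite(f"pics/{n}5.png",im)
    cv2.imwrite(f"pics/{n}5c.png",cv2.resize(im[y:y+h,x:x+w],None,fx=5,fy=5,interpolation=cv2.INTER_CUBIC))
E
```

```text
[0.53235 0.108   0.19003] [[-0.87325 -0.48727 -0.00019]
 [-0.48727  0.87325  0.00003]
 [ 0.00016  0.00012 -1.     ]] [ 0.05542  0.78233 -3.07296] [ 0.06732  0.04431 -0.03342] [ 0.07682 -0.00213 -0.20597  0.06636  0.02607 -0.00372]
```

View pics/scene5c.png

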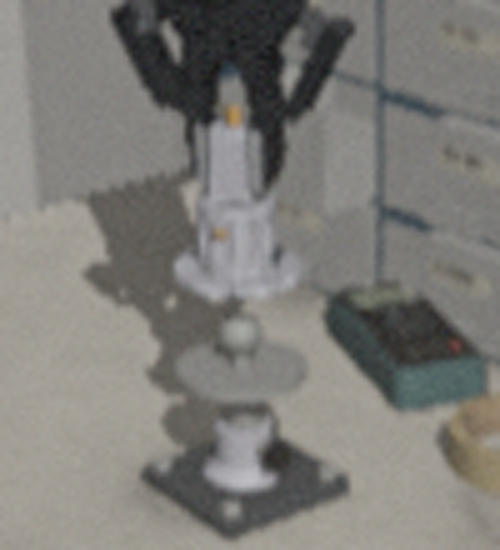

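View pics/side5c.png

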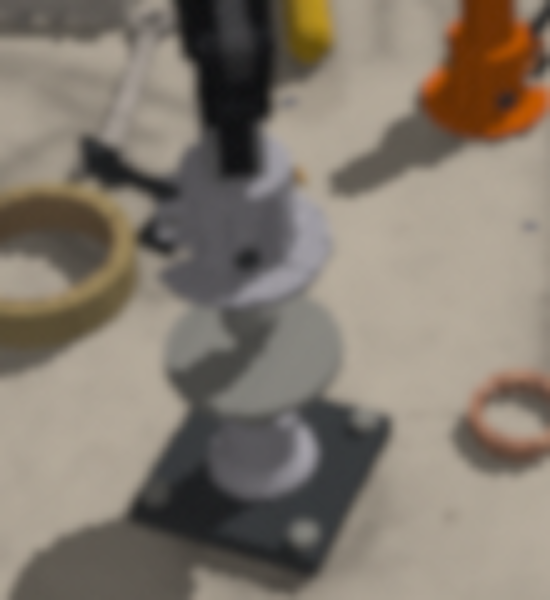

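```bash
python3 - <<'E'
from h import *
np.set_printoptions(precision=4,suppress=True)
B=np.array([.53,.1065])
for n,o in(('scene',(170,100)),('side',(165,170))):
    for z in (.08,.1,.142,.186):
        print(n,z,(proj(n,np.r_[B,z])-o)*5)
    p=lambda d,z:proj(n,np.r_[B+d,z])*5
    print('per mm x',p([.001,0],.14)-p([0,0],.14),'y',p([0,.001],.14)-p([0,0],.14))
E
```

```text
scene 0.08 [239.0385 366.6108]
scene 0.1 [237.9813 335.3011]
scene 0.142 [235.7015 267.7834]
scene 0.186 [233.2223 194.362 ]
per mm x [ 1.3814 -0.4651] y [-1.1164 -0.5241]
side 0.08 [250.4347 350.3502]
side 0.1 [247.5146 316.5312]
side 0.142 [241.083  242.0439]
side 0.186 [233.8724 158.5351]
per mm x [-2.3183 -0.4792] y [-0.8995  1.612 ]
```

Emit:
move_arm(
  travel=[
    [0.1,-0.05,1],
    [0.1,-0.05,1.5],
    [0.1,-0.05,1.5],
    [0.1,-0.05,1.5],
    [0.1,-0.05,1.5],
  ],
  roll=[0,0,0,0,0],
  jaw=[1,1,1,1,1],
)

```text
time: 6.95
eef_pos: [0.5313, 0.1069, 0.1754]
eef_rot: [[-0.873, -0.487, 0.0], [-0.487, 0.873, 0.0], [-0.0, -0.0, -1.0]]
contact_force: [0.1, 0.2, -4.1]
opening: 0.0235
```

```bash
python3 - <<'E'
from h import *
np.set_printoptions(precision=5,suppress=True)
o=sensors.get_obs(); print(o['eef_pos'],o['contact_force'],o['ft_torque'])
for n,(x,y,w,h) in dict(scene=(195,110,45,80),side=(190,185,50,80)).items():
    im=np.mean([eyes.snapshot(n)[:,:,::-1].astype(float) for i in range(10)],0)
    np.save(f"pics/{n}6.npy",im)
    im=np.clip(im,0,255).astype(np.uint8)
    im=im[y:y+h,x:x+w]; im=cv2.resize(im,None,fx=7,fy=7,interpolation=cv2.INTER_CUBIC)
    im=cv2.convertScaleAbs(im,alpha=1.4,beta=-40)
    cv2.imwrite(f"pics/{n}6c.png",im)
o=sensors.get_obs(); print(o['eef_pos'],o['contact_force'],o['ft_torque'])
E
```

```text
[0.53127 0.10691 0.17544] [ 0.1219   0.16872 -4.10727] [-0.01109  0.02276  0.04625]
[0.53117 0.10686 0.17529] [-0.29879  0.22479 -3.91745] [-0.0182   0.06702 -0.05139]
```

View pics/scene6c.png

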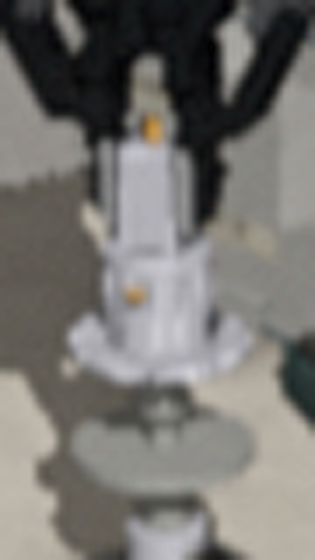

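View pics/side6c.png

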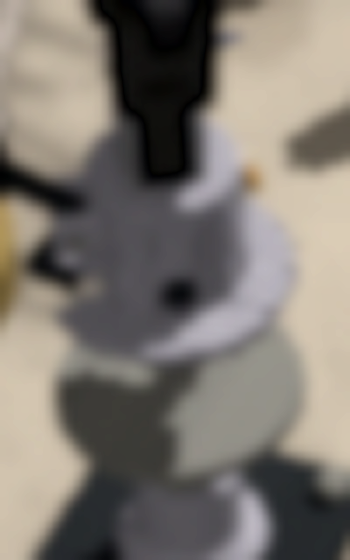

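Emit:
move_arm(
  travel=[
    [-0.05,0,0.5],
    [-0.05,0,1.0],
    [-0.05,0,1.0],
    [-0.05,0,1.0],
  ],
  roll=[0,0,0,0],
  jaw=[1,1,1,1],
)

```text
time: 8.35
eef_pos: [0.5314, 0.1071, 0.1649]
eef_rot: [[-0.873, -0.487, -0.001], [-0.487, 0.873, -0.0], [0.001, 0.0, -1.0]]
contact_force: [0.5, -0.2, -3.2]
opening: 0.0235
```

Emit:
move_arm(
  travel=[
    [0,0,0.3],
    [0,0,0.5],
    [0,0,0.5],
    [0,0,0.5],
  ],
  roll=[0,0,0,0],
  jaw=[1,1,1,1],
)

```text
time: 8.75
eef_pos: [0.5316, 0.1071, 0.1602]
eef_rot: [[-0.873, -0.487, -0.0], [-0.487, 0.873, -0.0], [0.0, 0.0, -1.0]]
contact_force: [-0.5, 0.5, -3.5]
opening: 0.0237
```

Emit:
move_arm(
  travel=[
    [0,0,0.3],
    [0,0,0.5],
    [0,0,0.5],
    [0,0,0.5],
  ],
  roll=[0,0,0,0],
  jaw=[1,1,1,1],
)

```text
time: 9.15
eef_pos: [0.5316, 0.1071, 0.1552]
eef_rot: [[-0.873, -0.487, -0.0], [-0.487, 0.873, -0.0], [0.0, 0.0, -1.0]]
contact_force: [0.1, 0.2, -3.2]
opening: 0.0232
```

Emit:
move_arm(
  travel=[
    [0,0,0.3],
    [0,0,0.5],
    [0,0,0.5],
    [0,0,0.5],
  ],
  roll=[0,0,0,0],
  jaw=[1,1,1,1],
)

```text
time: 9.55
eef_pos: [0.5316, 0.1071, 0.1502]
eef_rot: [[-0.873, -0.487, -0.0], [-0.487, 0.873, -0.0], [0.0, 0.0, -1.0]]
contact_force: [-0.4, -0.5, -3.5]
opening: 0.0238
```

Emit:
move_arm(
  travel=[
    [0,0,0.2],
    [0,0,0.3],
    [0,0,0.3],
    [0,0,0.3],
  ],
  roll=[0,0,0,0],
  jaw=[1,1,1,1],
)

```text
time: 9.95
eef_pos: [0.5316, 0.1071, 0.1473]
eef_rot: [[-0.873, -0.487, -0.0], [-0.487, 0.873, -0.0], [0.0, 0.0, -1.0]]
contact_force: [0.5, -0.2, -3.6]
opening: 0.0232
```

Emit:
move_arm(
  travel=[
    [0,0,0.2],
    [0,0,0.3],
    [0,0,0.3],
    [0,0,0.3],
  ],
  roll=[0,0,0,0],
  jaw=[1,1,1,1],
)

```text
time: 10.35
eef_pos: [0.5319, 0.1074, 0.1447]
eef_rot: [[-0.873, -0.487, 0.001], [-0.487, 0.873, 0.001], [-0.001, 0.0, -1.0]]
contact_force: [-0.8, 1.5, 0.1]
opening: 0.0234
```

Emit:
move_arm(
  travel=[
    [0,0,0.2],
    [0,0,0.2],
    [0,0,0.2],
  ],
  roll=[0,0,0],
  jaw=[1,1,1],
)

```text
time: 10.65
eef_pos: [0.5325, 0.1075, 0.1431]
eef_rot: [[-0.873, -0.487, 0.002], [-0.487, 0.873, 0.001], [-0.002, -0.0, -1.0]]
contact_force: [0.8, 2.4, 4.4]
opening: 0.0232
```

Emit:
move_arm(
  travel=[
    [-0.1,0.03,0.1],
    [-0.1,0.03,0.1],
    [-0.1,0.03,0.1],
  ],
  roll=[0,0,0],
  jaw=[1,1,1],
)

```text
time: 10.95
eef_pos: [0.5327, 0.1078, 0.1417]
eef_rot: [[-0.873, -0.487, 0.001], [-0.487, 0.873, -0.0], [-0.001, -0.001, -1.0]]
contact_force: [2.0, 1.7, 2.0]
opening: 0.0236
```

Emit:
move_arm(
  travel=[
    [0,0,0.1],
    [0,0,0.1],
    [0,0,0.1],
  ],
  roll=[0,0,0],
  jaw=[1,1,1],
)

```text
time: 11.25
eef_pos: [0.5324, 0.1078, 0.1398]
eef_rot: [[-0.873, -0.487, -0.0], [-0.487, 0.873, -0.0], [0.0, -0.0, -1.0]]
contact_force: [1.2, 1.3, -0.6]
opening: 0.0235
```

Emit:
move_arm(
  travel=[
    [-0.02,0.02,0.1],
    [-0.02,0.02,0.2],
    [-0.02,0.02,0.2],
  ],
  roll=[0,0,0],
  jaw=[1,1,1],
)

```text
time: 11.55
eef_pos: [0.5323, 0.1079, 0.1373]
eef_rot: [[-0.873, -0.487, -0.001], [-0.487, 0.873, -0.001], [0.001, -0.0, -1.0]]
contact_force: [2.7, 0.7, -4.5]
opening: 0.0231
```

Emit:
move_arm(
  travel=[
    [0,0,0.1],
    [0,0,0.2],
    [0,0,0.2],
  ],
  roll=[0,0,0],
  jaw=[1,1,1],
)

```text
time: 11.85
eef_pos: [0.5321, 0.1079, 0.1354]
eef_rot: [[-0.873, -0.487, -0.001], [-0.487, 0.873, -0.001], [0.001, 0.0, -1.0]]
contact_force: [2.9, -0.2, -5.3]
opening: 0.0231
```

Emit:
move_arm(
  travel=[
    [0,0,0.1],
    [0,0,0.2],
    [0,0,0.2],
  ],
  roll=[0,0,0],
  jaw=[1,1,1],
)

```text
time: 12.15
eef_pos: [0.5321, 0.1079, 0.1338]
eef_rot: [[-0.873, -0.487, -0.001], [-0.487, 0.873, -0.0], [0.001, -0.0, -1.0]]
contact_force: [2.4, -1.4, -8.5]
opening: 0.0233
```

Emit:
move_arm(
  travel=[
    [0.03,0,0.1],
    [0.03,0,0.1],
    [0.03,0,0.1],
  ],
  roll=[0,0,0],
  jaw=[1,1,1],
)

```text
time: 12.45
eef_pos: [0.5322, 0.1079, 0.1337]
eef_rot: [[-0.873, -0.487, 0.0], [-0.487, 0.873, -0.0], [-0.0, -0.0, -1.0]]
contact_force: [1.4, -2.9, -2.2]
opening: 0.0234
```

Emit:
move_arm(
  travel=[
    [0,0,0.1],
    [0,0,0.1],
    [0,0,0.1],
  ],
  roll=[0,0,0],
  jaw=[1,1,1],
)

```text
time: 12.75
eef_pos: [0.5322, 0.1079, 0.1337]
eef_rot: [[-0.873, -0.487, 0.001], [-0.487, 0.873, 0.0], [-0.001, -0.001, -1.0]]
contact_force: [-1.5, -2.4, 5.1]
opening: 0.0235
```

```bash
python3 - <<'E'
from h import *
o=sensors.get_obs(); print(o['eef_pos'],o['contact_force'],o['ft_torque'])
for n,(x,y,w,h) in dict(scene=(195,110,45,80),side=(190,185,50,80)).items():
    im=np.mean([eyes.snapshot(n)[:,:,::-1].astype(float) for i in range(4)],0)
    im=np.clip(im,0,255).astype(np.uint8)[y:y+h,x:x+w]; im=cv2.resize(im,None,fx=7,fy=7,interpolation=cv2.INTER_CUBIC)
    cv2.imwrite(f"pics/{n}7c.png",im)
im=eyes.snapshot('wrist')[:,:,::-1]; cv2.imwrite("pics/w7.png",cv2.resize(im[155:355,190:325],None,fx=3,fy=3))
E
```

```text
[0.5322222  0.10786627 0.13368078] [-1.54144947 -2.43115513  5.08582991] [-0.38639864  0.45394194  0.05001415]
```

View pics/scene7c.png

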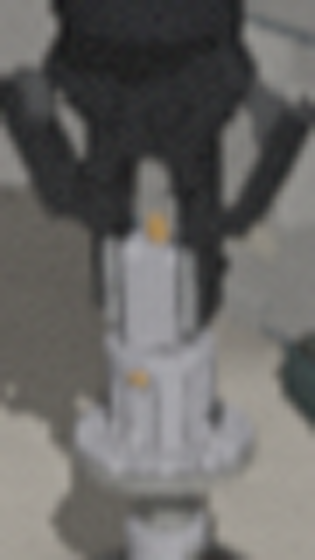

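View pics/side7c.png

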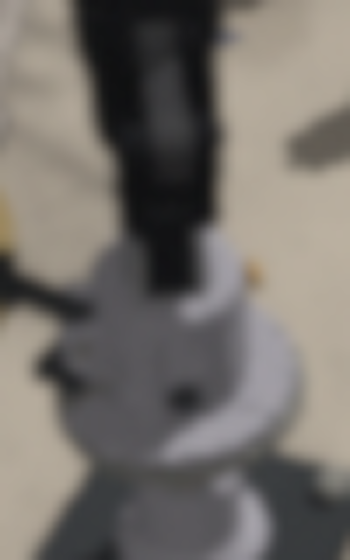

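View pics/w7.png

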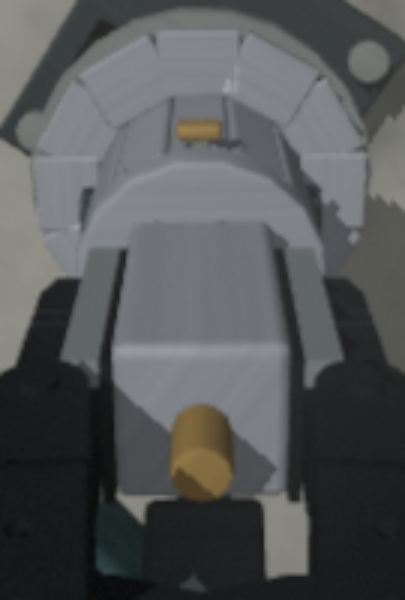

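Emit:
move_arm(
  travel=[
    [0,0,-0.05],
    [0,0,-0.1],
    [0,0,-0.1],
    [0,0,-0.1],
    [0,0,-0.1],
  ],
  roll=[0,0,0,0,0],
  jaw=[1,1,1,0,-1],
)

```text
time: 13.7
eef_pos: [0.5322, 0.1084, 0.1331]
eef_rot: [[-0.873, -0.487, -0.0], [-0.487, 0.873, 0.001], [-0.0, 0.001, -1.0]]
contact_force: [0.3, -0.1, 0.3]
opening: 0.0515
```

Emit:
move_arm(
  travel=[
    [0,0,0],
    [0,0,0],
    [0,0,0],
    [0,0,0],
    [0,0,0],
  ],
  roll=[0,0,0,0,0],
  jaw=[-1,-1,-1,-1,-1],
)

```text
time: 14.2
eef_pos: [0.5322, 0.108, 0.1333]
eef_rot: [[-0.873, -0.487, 0.0], [-0.487, 0.873, 0.0], [-0.0, 0.0, -1.0]]
contact_force: [-0.1, 0.6, 0.3]
opening: 0.0856
```

Emit:
move_arm(
  travel=[
    [0,0,-1],
    [0,0,-4],
    [0,0,-8],
    [0,0,-11],
    [0,0,-11],
  ],
  roll=[0,0,0,0,0],
  jaw=[-1,-1,-1,-1,-1],
)

```text
time: 14.7
eef_pos: [0.534, 0.1084, 0.2488]
eef_rot: [[-0.873, -0.487, 0.008], [-0.487, 0.873, 0.002], [-0.008, -0.002, -1.0]]
contact_force: [0.6, 0.4, -0.8]
opening: 0.0856
```

```bash
python3 - <<'E'
from h import *
o=sensors.get_obs(); print(o['eef_pos'],o['contact_force'],o['eef_rot'])
im=eyes.snapshot('wrist')[:,:,::-1]; cv2.imwrite("pics/w8.png",im)
im=eyes.snapshot('side')[:,:,::-1]; cv2.imwrite("pics/side8c.png",cv2.resize(im[185:285,160:260],None,fx=5,fy=5,interpolation=cv2.INTER_CUBIC))
im=eyes.snapshot('scene')[:,:,::-1]; cv2.imwrite("pics/scene8c.png",cv2.resize(im[110:210,170:270],None,fx=5,fy=5,interpolation=cv2.INTER_CUBIC))
E
```

```text
[0.53396426 0.10837385 0.24883544] [ 0.58071981  0.3968327  -0.83208758] [[-0.87329339 -0.4871289   0.00800598]
 [-0.48713219  0.87332666  0.00166488]
 [-0.00780285 -0.00244604 -0.99996657]]
```

View pics/w8.png

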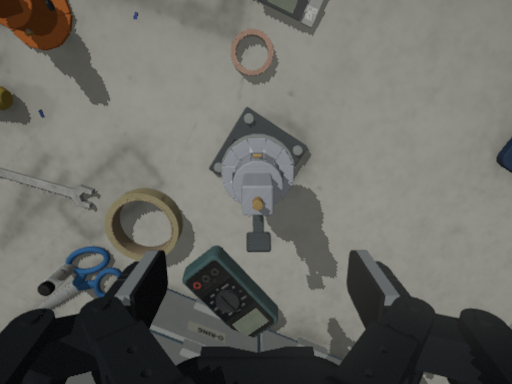

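View pics/side8c.png

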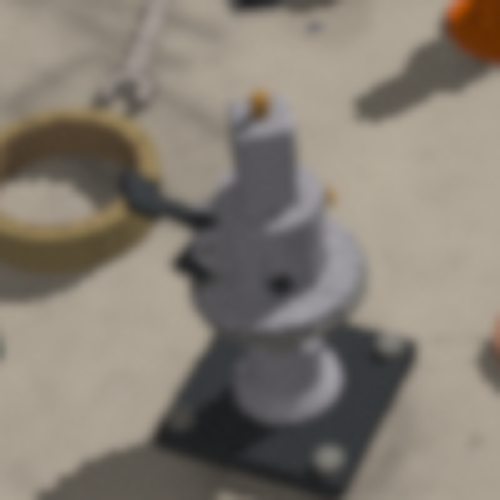

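View pics/scene8c.png

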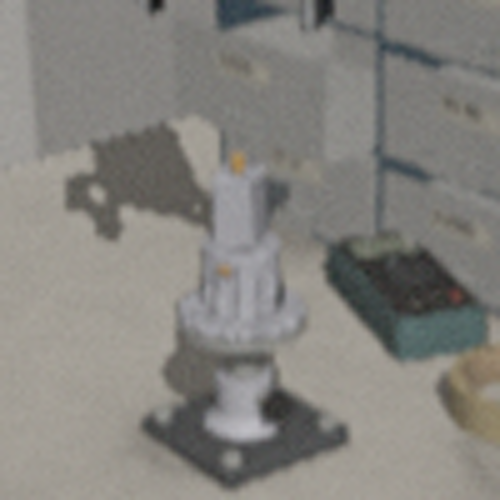

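```bash
python3 - <<'E'
from h import *
np.set_printoptions(precision=3,suppress=True)
for z in (.05,.1,.15,.2):
    print(z,[ray('side',p,z)[:2] for p in [(128,225),(80,300),(48,345),(98,150)]], [ray('scene',p,z)[:2] for p in [(245,125),(212,112),(215,155),(240,160)]])
E
```

```text
0.05 [array([0.752, 0.091]), array([0.731, 0.301]), array([0.727, 0.395]), array([ 1.004, -0.167])] [array([0.933, 0.43 ]), array([0.94 , 0.654]), array([0.65 , 0.271]), array([0.686, 0.184])]
0.1 [array([0.715, 0.135]), array([0.696, 0.328]), array([0.692, 0.415]), array([ 0.947, -0.102])] [array([0.835, 0.324]), array([0.841, 0.527]), array([0.579, 0.18 ]), array([0.611, 0.101])]
0.15 [array([0.678, 0.179]), array([0.66 , 0.355]), array([0.657, 0.435]), array([ 0.89 , -0.038])] [array([0.738, 0.217]), array([0.743, 0.399]), array([0.508, 0.088]), array([0.537, 0.017])]
0.2 [array([0.641, 0.223]), array([0.625, 0.383]), array([0.622, 0.455]), array([0.833, 0.027])] [array([0.64 , 0.111]), array([0.645, 0.272]), array([ 0.436, -0.004]), array([ 0.462, -0.067])]
```

```bash
python3 - <<'E'
import cv2
a=cv2.imread("pics/scene0.png")[70:200,190:330]; cv2.imwrite("pics/cab.png",cv2.resize(a,None,fx=4,fy=4))
E
```

```text
(no output)
```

View pics/cab.png

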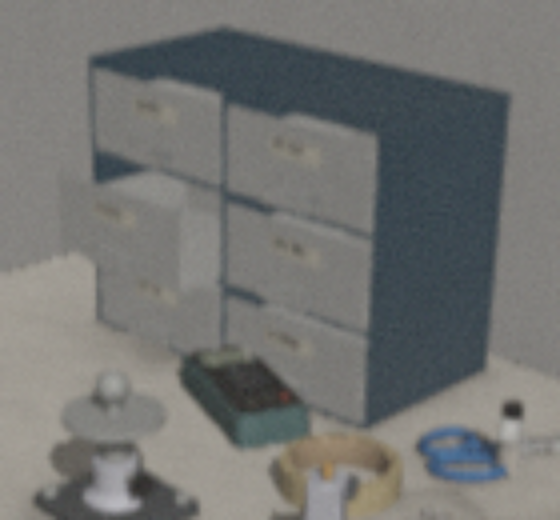

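Emit:
move_arm(
  travel=[
    [-1.5,0,0],
    [-4,0,0],
    [-5.7,0,0],
    [-5.7,0,0],
    [-5.7,0,0],
  ],
  roll=[0,0,0,0,0],
  jaw=[1,1,1,1,1],
)

```text
time: 15.35
eef_pos: [0.5812, 0.1356, 0.2418]
eef_rot: [[-0.873, -0.487, -0.003], [-0.487, 0.873, -0.001], [0.003, 0.001, -1.0]]
contact_force: [-0.4, -1.1, -0.9]
opening: 0.012
```

Emit:
move_arm(
  travel=[
    [0,0,2],
    [0,0,5],
    [0,0,7.5],
    [0,0,8],
    [0,0,8],
  ],
  roll=[0,0,0,0,0],
  jaw=[1,1,1,1,1],
)

```text
time: 15.85
eef_pos: [0.5807, 0.1353, 0.1628]
eef_rot: [[-0.873, -0.487, -0.002], [-0.487, 0.873, -0.001], [0.002, 0.001, -1.0]]
contact_force: [-0.1, -0.9, 1.1]
opening: 0.0001
```

```bash
python3 - <<'E'
from h import *
o=sensors.get_obs(); print(o['eef_pos'],o['contact_force'],o['opening'])
im=eyes.snapshot('wrist')[:,:,::-1]; cv2.imwrite("pics/w9.png",im)
im=eyes.snapshot('side')[:,:,::-1]; cv2.imwrite("pics/side9c.png",cv2.resize(im[165:285,150:260],None,fx=5,fy=5,interpolation=cv2.INTER_CUBIC))
E
```

```text
[0.58072128 0.13525482 0.16281187] [-0.07208969 -0.9040975   1.05915876] 0.00013038861171146905
```

View pics/w9.png

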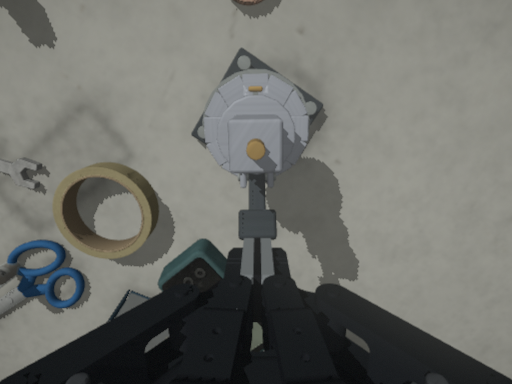

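View pics/side9c.png

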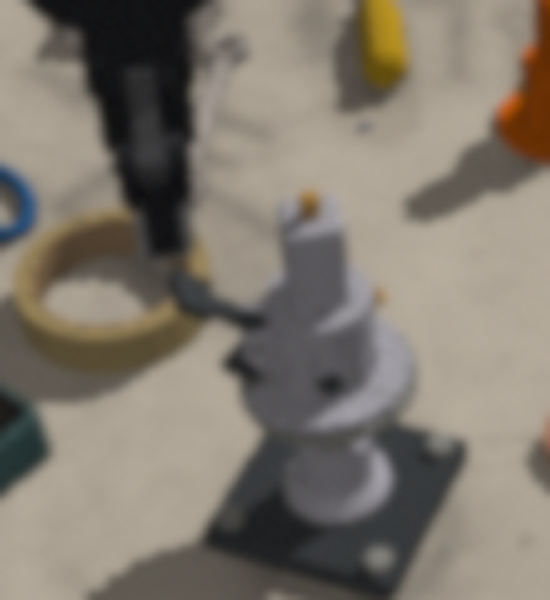

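Emit:
move_arm(
  travel=[
    [0.4,0,0],
    [0.4,0,0.6],
    [0.4,0,1.2],
    [0.4,0,1.2],
  ],
  roll=[0,0,0,0],
  jaw=[1,1,1,1],
)

```text
time: 16.35
eef_pos: [0.578, 0.1337, 0.1503]
eef_rot: [[-0.873, -0.487, -0.001], [-0.487, 0.873, -0.0], [0.001, 0.0, -1.0]]
contact_force: [-0.0, 0.1, 0.1]
opening: -0.0001
```

Emit:
move_arm(
  travel=[
    [0,0,0.2],
    [0,0,0.4],
    [0,0,0.4],
  ],
  roll=[0,0,0],
  jaw=[1,1,1],
)

```text
time: 16.65
eef_pos: [0.5784, 0.1338, 0.1469]
eef_rot: [[-0.873, -0.487, -0.0], [-0.487, 0.873, -0.0], [0.0, 0.0, -1.0]]
contact_force: [0.1, -0.1, -0.2]
opening: 0.0
```

Emit:
move_arm(
  travel=[
    [0,0,0.2],
    [0,0,0.4],
    [0,0,0.4],
  ],
  roll=[0,0,0],
  jaw=[1,1,1],
)

```text
time: 16.95
eef_pos: [0.5799, 0.1345, 0.1445]
eef_rot: [[-0.873, -0.487, 0.004], [-0.487, 0.873, 0.002], [-0.004, -0.0, -1.0]]
contact_force: [2.6, 1.7, 3.9]
opening: -0.0002
```

Emit:
move_arm(
  travel=[
    [0,0,0.15],
    [0,0,0.3],
    [0,0,0.3],
  ],
  roll=[0,0,0],
  jaw=[1,1,1],
)

```text
time: 17.25
eef_pos: [0.5812, 0.1352, 0.1428]
eef_rot: [[-0.873, -0.488, 0.007], [-0.488, 0.873, 0.003], [-0.008, -0.001, -1.0]]
contact_force: [4.2, 3.8, 7.0]
opening: -0.0
```

Emit:
move_arm(
  travel=[
    [0,0,0.15],
    [0,0,0.3],
    [0,0,0.3],
  ],
  roll=[0,0,0],
  jaw=[1,1,1],
)

```text
time: 17.55
eef_pos: [0.5821, 0.1355, 0.1404]
eef_rot: [[-0.873, -0.488, 0.009], [-0.488, 0.873, 0.004], [-0.01, -0.001, -1.0]]
contact_force: [5.3, 3.6, 9.1]
opening: -0.0
```

Emit:
move_arm(
  travel=[
    [0,0,0.15],
    [0,0,0.3],
    [0,0,0.3],
  ],
  roll=[0,0,0],
  jaw=[1,1,1],
)

```text
time: 17.85
eef_pos: [0.581, 0.1348, 0.1363]
eef_rot: [[-0.873, -0.487, 0.006], [-0.487, 0.873, 0.002], [-0.007, -0.001, -1.0]]
contact_force: [4.2, 1.9, 6.0]
opening: -0.0
```

```bash
python3 - <<'E'
from h import *
im=eyes.snapshot('side')[:,:,::-1]; cv2.imwrite("pics/side10c.png",cv2.resize(im[165:285,150:260],None,fx=5,fy=5,interpolation=cv2.INTER_CUBIC))
im=eyes.snapshot('wrist')[:,:,::-1]; cv2.imwrite("pics/w10.png",cv2.resize(im[40:300,160:360],None,fx=2,fy=2))
E
```

```text
(no output)
```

View pics/side10c.png

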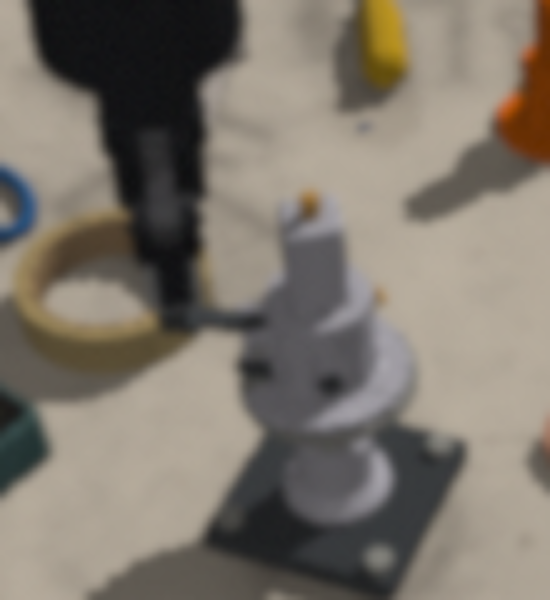

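View pics/w10.png

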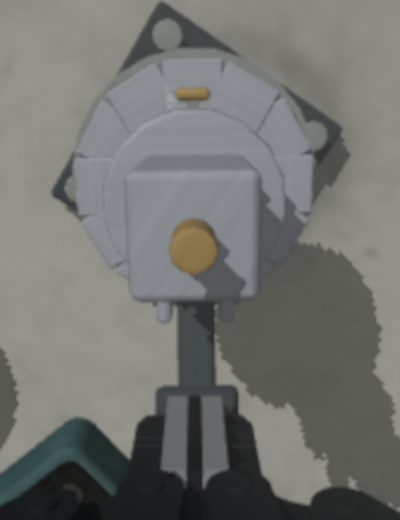

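Emit:
move_arm(
  travel=[
    [0,0,0.15],
    [0,0,0.3],
    [0,0,0.3],
  ],
  roll=[0,0,0],
  jaw=[1,1,1],
)

```text
time: 18.25
eef_pos: [0.5786, 0.1338, 0.1314]
eef_rot: [[-0.873, -0.487, 0.0], [-0.487, 0.873, 0.0], [-0.0, -0.0, -1.0]]
contact_force: [0.8, 0.0, 3.1]
opening: 0.0003
```

Emit:
move_arm(
  travel=[
    [0,0,0.15],
    [0,0,0.3],
    [0,0,0.3],
  ],
  roll=[0,0,0],
  jaw=[1,1,1],
)

```text
time: 18.55
eef_pos: [0.5783, 0.1338, 0.128]
eef_rot: [[-0.873, -0.487, -0.0], [-0.487, 0.873, -0.0], [0.0, 0.0, -1.0]]
contact_force: [1.2, 0.9, 2.5]
opening: -0.0003
```

Emit:
move_arm(
  travel=[
    [0,0,0.15],
    [0,0,0.3],
    [0,0,0.3],
  ],
  roll=[0,0,0],
  jaw=[1,1,1],
)

```text
time: 18.85
eef_pos: [0.5784, 0.1338, 0.125]
eef_rot: [[-0.873, -0.487, -0.0], [-0.487, 0.873, -0.0], [0.0, 0.0, -1.0]]
contact_force: [1.8, 0.6, 2.1]
opening: 0.0003
```

Emit:
move_arm(
  travel=[
    [0,0,0.15],
    [0,0,0.3],
    [0,0,0.3],
  ],
  roll=[0,0,0],
  jaw=[1,1,1],
)

```text
time: 19.15
eef_pos: [0.5784, 0.1338, 0.122]
eef_rot: [[-0.873, -0.487, -0.0], [-0.487, 0.873, -0.0], [0.0, 0.0, -1.0]]
contact_force: [2.3, 0.8, 2.3]
opening: 0.0001
```

Emit:
move_arm(
  travel=[
    [0,0,0.1],
    [0,0,0.15],
    [0,0,0.15],
  ],
  roll=[0,0,0],
  jaw=[1,1,1],
)

```text
time: 19.45
eef_pos: [0.5784, 0.1338, 0.1207]
eef_rot: [[-0.873, -0.487, -0.0], [-0.487, 0.873, -0.0], [0.0, -0.0, -1.0]]
contact_force: [2.1, 1.7, 3.2]
opening: 0.0002
```

Emit:
move_arm(
  travel=[
    [0,0,0.1],
    [0,0,0.1],
  ],
  roll=[0,0],
  jaw=[1,1],
)

```text
time: 19.65
eef_pos: [0.5786, 0.1339, 0.1199]
eef_rot: [[-0.873, -0.487, 0.0], [-0.487, 0.873, 0.0], [-0.001, -0.0, -1.0]]
contact_force: [2.2, 2.3, 3.6]
opening: 0.0001
```

Emit:
move_arm(
  travel=[
    [0,0,0.1],
    [0,0,0.1],
  ],
  roll=[0,0],
  jaw=[1,1],
)

```text
time: 19.85
eef_pos: [0.5787, 0.134, 0.1197]
eef_rot: [[-0.873, -0.487, 0.001], [-0.487, 0.873, 0.0], [-0.001, -0.0, -1.0]]
contact_force: [2.1, 1.5, 7.0]
opening: -0.0003
```

Emit:
move_arm(
  travel=[
    [0,0,0.05],
    [0,0,0.05],
  ],
  roll=[0,0],
  jaw=[1,1],
)

```text
time: 20.05
eef_pos: [0.5788, 0.134, 0.1196]
eef_rot: [[-0.873, -0.487, 0.002], [-0.487, 0.873, 0.001], [-0.002, -0.0, -1.0]]
contact_force: [1.2, 0.9, 9.9]
opening: 0.0
```

Emit:
move_arm(
  travel=[
    [0,0,-0.3],
    [0,0,-1],
    [0,0,-4],
    [0,0,-8],
    [0,0,-12],
  ],
  roll=[0,0,0,0,0],
  jaw=[1,1,1,1,1],
)

```text
time: 20.55
eef_pos: [0.5772, 0.1333, 0.2386]
eef_rot: [[-0.873, -0.487, -0.004], [-0.487, 0.873, -0.001], [0.004, 0.001, -1.0]]
contact_force: [0.6, -0.8, -0.3]
opening: 0.0003
```

Emit:
move_arm(
  travel=[
    [0,0,0],
    [0,0,0],
    [0,0,0],
  ],
  roll=[0,0,0],
  jaw=[1,1,1],
)

```text
time: 20.85
eef_pos: [0.5777, 0.1335, 0.2367]
eef_rot: [[-0.873, -0.487, -0.003], [-0.487, 0.873, -0.001], [0.003, 0.001, -1.0]]
contact_force: [0.8, -0.6, 1.0]
opening: -0.0002
```

```bash
python3 - <<'E'
from h import *
o=sensors.get_obs(); print(o['time'],o['eef_pos'],o['contact_force'])
im=eyes.snapshot('side')[:,:,::-1]; a=cv2.resize(im[165:285,150:260],None,fx=4,fy=4,interpolation=cv2.INTER_CUBIC)
im=eyes.snapshot('scene')[:,:,::-1]; b=cv2.resize(im[100:220,175:265],None,fx=4,fy=4,interpolation=cv2.INTER_CUBIC)
cv2.imwrite("pics/fin.png",np.hstack([a,b]))
im=eyes.snapshot('wrist')[:,:,::-1]; cv2.imwrite("pics/w11.png",im)
E
```

```text
20.85 [0.5776801  0.13353744 0.2367038 ] [ 0.77985343 -0.55231036  1.03884135]
```

View pics/fin.png

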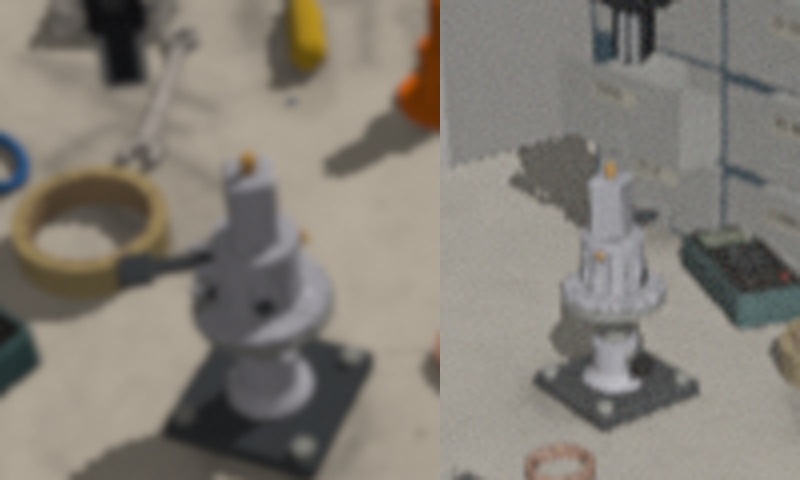

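View pics/w11.png

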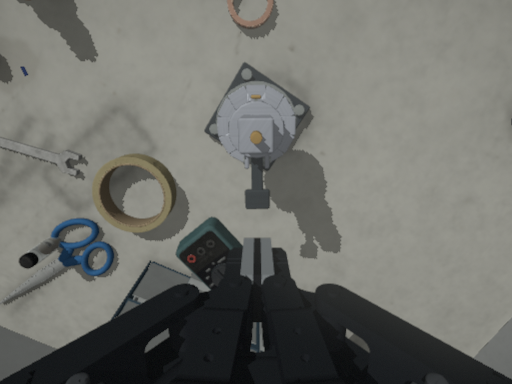

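The side crop shows the lever level, with its pad at (135,268). The flange sits flat on the collar and the tab is raised at (305,238). The gripper is well clear, so I'm handing in.

```bash
python3 -c "
from bench import order
print(order.finish_job())"
```

```text
the job is handed in; nothing more can be done
None
```

The coupler is on the ball, fully home on the collar, with its lever locked down and the gripper clear. I handed the job in at about 21 s of the 61 s allowed; no verdict was reported.

**What I did:** I gripped the aluminium coupler by its stem and left the orange look-alikes alone. I lowered it over the ball, shifting it by about 1 mm when I felt side force. I pressed until the detents pulled it down, then released it. I then pressed the lever down with the shut fingers and backed off.

**What the checks showed:**
- **Home:** The coupler stopped hard with its rim about 82 mm above the bench, and the detents had first met the ball about 12 mm higher, as described. The tell-tale tab had risen by roughly 4–5 mm in the wrist picture. The most upward force read at the wrist while seating was about 5 N.
- **Lever:** It stopped hard with the pad about 37.5 mm above the rim, which is fully down, at about 10 N. The highest wrist reading during the press was about 11 N. The final pictures show the lever level and the coupler upright.
- **Bystanders:** I never moved near them and saw no shift in the pictures, but I did not re-measure their positions at the end.

**What disagreed:** The fixed cameras and the wrist camera differed by 1–3 mm on where the ball was. The side force on contact settled it, close to the fixed cameras' relative alignment check.

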